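Cap the orange tablet jar and hold it at the front of the laundry turntable

TASK

First close the open orange jar on the turntable by setting the matching orange lid down onto it, and let go of the lid. Then turn the turntable until the orange jar is lined up with the yellow arrow on the stand, and finish there while still holding: the gripper stays closed on the black bar handle on top of the turntable's post, keeping it still. Leave the blue and green lids, the brush and the spray bottle where they are.

Things in the scene. Friction and masses are not known exactly. Their poses are not given: they have to be found in the camera images.
- orange_lid: Orange push-on jar lid, a shallow cap 54 mm across and 28 mm high, lying open side down; it lifts straight off the table. Origin: centre of its underside, z up. Inside: bore 47 mm across, 22 mm deep (the top is 6 mm thick). About 30 g.
- blue_lid: Blue push-on jar lid, a shallow cap 54 mm across and 28 mm high, lying open side down; it lifts straight off the table. Origin: centre of its underside, z up. Inside: bore 47 mm across, 22 mm deep (the top is 6 mm thick). Leave it alone.
- green_lid: Green push-on jar lid, a shallow cap 54 mm across and 28 mm high, lying open side down; it lifts straight off the table. Origin: centre of its underside, z up. Inside: bore 47 mm across, 22 mm deep (the top is 6 mm thick). Leave it alone.
- stand: Fixed black round foot of the turntable, 210 mm across, 18 mm high. Origin: on the turning axis, at table height; z up. A yellow tongue, 50 mm wide, 12 mm high, with a black arrow on it, sticks out to 195 mm from the axis along the stand's own -x: that direction is the front; the stand's yaw varies.
- turntable (a joint): Angle of the grey turntable (disc 260 mm across, top 32 mm above the table) on its stand, in rad, counter-clockwise from above; turns without end either way and stays where it is left (friction 0.12 N m). At 0 or any whole turn (6.283) the orange jar is exactly at the arrow. The jars are fixed to it, 120 degrees apart, centres 90 mm from the axis: orange, blue, green counter-clockwise.
- orange_mouth (a point): Centre of the orange jar's open mouth, 131 mm above the table; its z is up. All jars alike: body 64 mm across up to a shoulder 106 mm above the table, then a neck 41 mm across, tapered to 35 mm over the top 5 mm. Lids fit loosely (3 mm clearance all round). With its lid seated, the lid's underside is 22 mm below this point, its top 6 mm above.
- bar (a point): Black bar handle fixed across the top of the turntable's steel post (10 mm thick) and turning with it, on the turning axis. 14 mm thick along its own x, 56 mm long along its own y, 30 mm high. This point: its centre, 173 mm above the table (top 188 mm). Its own -x points to the orange jar. Grip it from above across the 14 mm.
- brush: Paint-brush shaped lint brush with a wooden handle, lying on the table, 200 mm long, 42 mm wide, 20 mm high; origin at the middle of its underside, its own x towards the bristles. Leave it alone.
- spray_bottle: Clear spray bottle with a blue head, 72 mm across, 205 mm high; origin: centre of its underside. Leave it alone.
Not all that is in view belongs to the job. What is meant by the orange_lid is not pink or purple, and is the smaller of those in its own colour.

How it is judged:
By the outcome, as a careful person would: the job done as asked, in the order asked, and still so for the second after the job is handed in, while the arm keeps its last pose, push and grip.
It also fails if it takes over 58 s, if anything falls off the work surface, if the arm or the gripper's body presses on something with over 40 N, if the wrist force passes 120 N, or if a joint passes its speed limit or range.

ROBOT

A 7-joint arm with a two-finger parallel gripper is mounted at the origin on the work surface. World frame = base frame: x ahead of the robot, y to its left, z up, the work surface at z = 0. Lengths are in m, angles in degrees, forces in N, time in s.
With the tool pointing down it reaches from about 0.35 to 0.775 m from the base axis. Payload 3.1 kg.
Tool frame: the origin (TCP) lies on the centre line of the jaws, within the pads' length; the fingertips stand 17 mm ahead of it and the grasp point (between the pads) lies 2 mm behind it (robot.tip_reach is the distance from the TCP to the fingertips, in m); z points along the fingers, y is the line along which they close (so a half turn about z gives the same grasp; the last joint's range is limited). The gripper opens to 85 mm and grips with 20 to 120 N. Pads are 22 mm wide; open, the fingers measure 114 mm over their backs; the gripper's body (76 mm by 85 mm) begins 54 mm behind the grasp point. The pads swing forward as they close: fully open they stand 13 mm farther back than shut.
Start: joints at [-77.447, 17.813, 0.802, 86.603, -0.252, 75.585, -1.558], TCP at [0.142, 0.531, 0.224] pointing down, gripper open.
Joint ranges: [-154.91, 154.91], [-16.99, 109.72], [-72.82, 74.43], [7.12, 147.25], [-82.49, 262.49], [11.32, 116.49], [-174.64, 174.64]. Speed limits (degrees/s): [159.86, 159.86, 180, 180, 180, 180, 180].

INTERFACE

Orientations are given as [roll, pitch, yaw] about the fixed x, y, z axes, in that order (R = Rz(yaw) Ry(pitch) Rx(roll)).
In Python, from station import robot, fingers, vision, workorder, recognise gives the robot as it stands. Calls block until the motion is done:
- robot.move_to(position, orientation): joint-space move of the TCP to a pose.
- robot.line_to(position, orientation=None, velocity=0.15, f_stop=None): straight line of the TCP; orientation=None keeps the orientation; velocity is the mean speed in m/s. With f_stop (N) it stops when the force on the tool has changed by that much, and returns True; else False.
- robot.move_j(angles): joint-space move.
- fingers.gripper_to(opening, force=None): opening from 0.0 (shut) to 1.0 (fully open); force is the grip in N (None keeps the last); returns when the fingers have stopped.
- robot.pause(seconds).
- robot.inverse_kinematics(position, orientation): joint angles nearest the present ones, or None.
- vision.grab_frame(name): name is "scene" or "top"; returns the picture (420x560x3 uint8, red, green, blue); there is no depth.
- vision.calibration(name): a dict with "mtx" (3x3 intrinsics, pixels), "k1" (the pictures are not rectified: a ray, as slopes to the right and down, at radius r is drawn at 1 + k1 r^2 times it, then the intrinsics apply), "extrinsics" (4x4, takes a point from world to camera coordinates). Camera axes: x right, y up, looking along -z (the intrinsics and any distortion apply to the point x, -y, -z); pixel columns grow to the right and rows downward; lengths in m; the calibration is good to about 2 mm. A picture is of the moment at which its call begins. calibration takes no time and is no camera call.
A pose or a line that the arm cannot do raises robot.PlanningError and nothing moves.
- workorder.close_job(): hands the job in; it is judged then, once.
Trained networks look in the newest picture that a camera, given by its name, has taken for a name from the list of things; names that differ only in an ending like _2 or _b are one class to them, and where a whole thing is asked for, a point or a joint stands for the part that bears it (a point fixed in the world has none). Each returns a list of dicts, best first, with "p" (0 to 1); they miss things now and then, are a little off and sometimes report something else, mostly with a low value. They report only what shows in the picture. A call takes as long as a camera call. They do not tell look-alikes from the thing itself.
- recognise(label, camera): "rect" ([centre column, centre row, width, height] in pixels, round what is visible of it).
Readings, each from a call of its own:
- robot.current_time_s(): time.
- robot.current_joint_positions(): joint angles.
- robot.current_dq(): joint speeds.
- robot.current_joint_torque(): joint torques, N m.
- robot.current_tool_pos(): TCP position.
- robot.current_eef_rot(): TCP orientation.
- robot.current_contact_force(): force on the tool from outside, world axes, zero at the start.
- robot.current_torque(): the same for the moment, N m.
- robot.current_finger_gap(): opening from 0.0 (shut) to 1.0 (fully open).
- robot.current_gripper_force(): force on a finger pad.
Only numpy, scipy, OpenCV 4.12 (cv2) and the standard library are available. Lean on these libraries where they do the work, as an engineer would, in place of code of your own. Each camera call takes 0.05 s, during which the arm holds its last target. There are 200 camera calls.

## Working session

There is one attempt and no reset: what is moved stays moved. The work goes in short steps, each a Python script; the robot and the scene stay as the last script left them, time stands still between calls to the robot, and variables do not carry over. Pictures are saved under pics/ and viewed, at most 10 in all, crops included, and the job is handed in when it is done.

```bash
mkdir -p pics; ls; cat > h.py <<'E'
import numpy as np, cv2
from station import robot, fingers, vision, workorder, recognise
def ray(n,u,v):
    c=vision.calibration(n);K=np.array(c["mtx"]);E=np.array(c["extrinsics"]);k=c["k1"]
    d=np.array([(u-K[0,2])/K[0,0],(v-K[1,2])/K[1,1]]);s=d.copy()
    for _ in range(30): s=d/(1+k*(s@s))
    R=E[:3,:3];return -R.T@E[:3,3], R.T@np.array([s[0],-s[1],-1])
def at(n,u,v,z):
    o,d=ray(n,u,v);return o+d*(z-o[2])/d[2]
def pix(n,p):
    c=vision.calibration(n);K=np.array(c["mtx"]);E=np.array(c["extrinsics"])
    q=E[:3,:3]@np.array(p)+E[:3,3];s=np.array([q[0],-q[1]])/-q[2];s=s*(1+c["k1"]*(s@s))
    return np.array([K[0,0]*s[0]+K[0,2],K[1,1]*s[1]+K[1,2]])
def snap(n,f=None):
    im=vision.grab_frame(n)
    if f: cv2.imwrite("pics/"+f,im[:,:,::-1])
    return im
E
python3 - <<'E'
from h import *
a=snap("scene","s1.png");b=snap("top","t1.png")
for n in("scene","top"):
    c=vision.calibration(n);E=np.array(c["extrinsics"]);print(n,np.round(-E[:3,:3].T@E[:3,3],3))
    for l in("orange_lid","orange_mouth","stand","bar","blue_lid","green_lid","brush","spray_bottle"):
        print(l,[(np.round(r["rect"]).tolist(),round(r["p"],2)) for r in recognise(l,n)])
E
```

```text
pics
scene [ 1.272e+00 -1.000e-03  1.220e+00]
orange_lid [([211.0, 244.0, 15.0, 17.0], 0.83), ([207.0, 284.0, 25.0, 26.0], 0.83), ([182.0, 229.0, 20.0, 21.0], 0.74)]
orange_mouth [([293.0, 224.0, 82.0, 86.0], 0.67)]
stand [([289.0, 225.0, 80.0, 82.0], 0.71)]
bar [([288.0, 224.0, 79.0, 82.0], 0.74)]
blue_lid [([154.0, 224.0, 19.0, 18.0], 0.66), ([289.0, 223.0, 83.0, 82.0], 0.15)]
green_lid [([208.0, 204.0, 13.0, 16.0], 0.8), ([153.0, 222.0, 22.0, 19.0], 0.44)]
brush [([141.0, 283.0, 62.0, 34.0], 0.61)]
spray_bottle [([405.0, 191.0, 31.0, 56.0], 0.75)]
top [0.317 0.047 1.524]
orange_lid [([347.0, 205.0, 16.0, 20.0], 0.89), ([380.0, 230.0, 21.0, 19.0], 0.89), ([350.0, 161.0, 24.0, 23.0], 0.85), ([395.0, 198.0, 31.0, 26.0], 0.64), ([255.0, 232.0, 91.0, 114.0], 0.25)]
orange_mouth [([256.0, 220.0, 86.0, 93.0], 0.96)]
stand [([255.0, 231.0, 93.0, 117.0], 0.91)]
bar [([256.0, 219.0, 89.0, 90.0], 0.69)]
blue_lid [([415.0, 240.0, 20.0, 24.0], 0.87)]
green_lid [([352.0, 264.0, 20.0, 17.0], 0.51)]
brush [([414.0, 169.0, 65.0, 38.0], 0.77), ([259.0, 219.0, 91.0, 91.0], 0.32)]
spray_bottle [([118.0, 237.0, 48.0, 36.0], 0.62), ([352.0, 264.0, 20.0, 18.0], 0.52)]
```

View pics/s1.png

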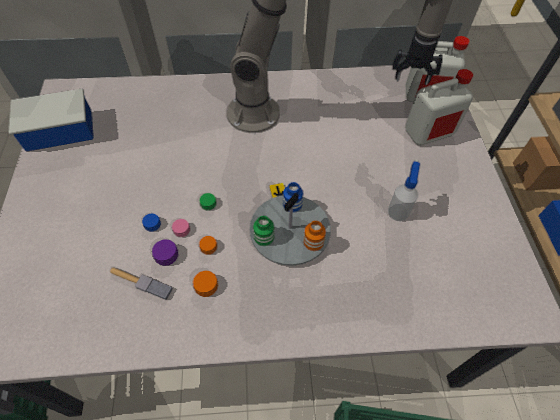

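View pics/t1.png

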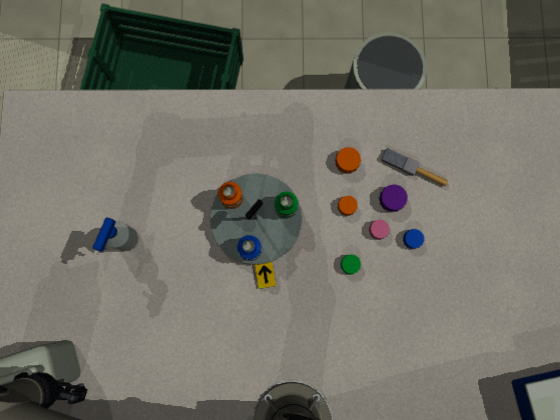

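Orange candidates in the top picture are the small lid at (347,205) and the large one at (348,160). The pink lid at (380,230) and the purple one at (394,197) are ruled out. The smaller orange one at (347,205), seen at (208,244) in the scene picture, fits the description. I'll confirm it in an enlarged crop.

```bash
python3 - <<'E'
from h import *
im=cv2.imread("pics/t1.png")
c=im[140:300,200:440];cv2.imwrite("pics/c1.png",cv2.resize(c,None,fx=3.3,fy=3.3,interpolation=cv2.INTER_CUBIC))
for n,f in(("top","t1"),("scene","s1")):
    hsv=cv2.cvtColor(cv2.imread(f"pics/{f}.png"),cv2.COLOR_BGR2HSV)
    for nm,lo,hi in(("orange",4,18),("yellow",20,33),("green",50,85),("blue",100,125)):
        m=cv2.inRange(hsv,(lo,150,70),(hi,255,255));N,_,st,ce=cv2.connectedComponentsWithStats(m)
        for i in range(1,N):
            if st[i,4]>40: print(n,nm,st[i].tolist(),np.round(ce[i],1),"z.024:",np.round(at(n,*ce[i],.024),3)[:2], "z.012",np.round(at(n,*ce[i],.012),3)[:2])
E
```

```text
top orange [336, 147, 25, 25, 469] [348.2 158.7] z.024: [ 0.726 -0.17 ] z.012 [ 0.729 -0.172]
top orange [417, 169, 29, 16, 79] [429.8 175.8] z.024: [ 0.673 -0.404] z.012 [ 0.676 -0.408]
top orange [218, 182, 25, 25, 349] [230.4 194.2] z.024: [0.623 0.169] z.012 [0.626 0.17 ]
top orange [338, 196, 19, 19, 284] [347.3 204.7] z.024: [ 0.591 -0.164] z.012 [ 0.593 -0.166]
top yellow [255, 262, 21, 27, 352] [265.  275.5] z.024: [0.392 0.071] z.012 [0.393 0.072]
top green [278, 192, 20, 22, 158] [290.3 202.5] z.024: [ 0.598 -0.001] z.012 [ 0.6   -0.002]
top green [342, 255, 19, 19, 278] [350.7 263.6] z.024: [ 0.423 -0.168] z.012 [ 0.424 -0.17 ]
top blue [93, 218, 21, 32, 280] [102.9 233.6] z.024: [0.513 0.526] z.012 [0.514 0.53 ]
top blue [405, 229, 19, 19, 278] [414.  238.1] z.024: [ 0.494 -0.349] z.012 [ 0.495 -0.352]
top blue [238, 235, 23, 24, 273] [250.7 247. ] z.024: [0.472 0.111] z.012 [0.473 0.112]
scene orange [305, 221, 21, 22, 310] [314.5 232.1] z.024: [0.573 0.176] z.012 [0.566 0.177]
scene orange [199, 236, 18, 18, 252] [207.7 244.6] z.024: [ 0.596 -0.163] z.012 [ 0.589 -0.165
[... 316 characters left out ...]
] [276.2 188.7] z.024: [0.394 0.066] z.012 [0.385 0.066]
scene green [200, 193, 16, 16, 167] [206.9 200. ] z.024: [ 0.425 -0.169] z.012 [ 0.417 -0.171]
scene green [254, 218, 20, 19, 192] [261.9 228.6] z.024: [0.549 0.009] z.012 [0.542 0.009]
scene blue [14, 123, 79, 28, 1240] [ 53.7 136.4] z.024: [ 0.103 -0.73 ] z.012 [ 0.092 -0.738]
scene blue [406, 162, 14, 26, 211] [412.8 175.7] z.024: [0.37  0.542] z.012 [0.361 0.548]
scene blue [283, 182, 20, 20, 181] [292.  191.8] z.024: [0.41  0.118] z.012 [0.402 0.119]
scene blue [539, 201, 21, 54, 646] [552.3 222.6] z.024: [0.587 0.934] z.012 [0.581 0.943]
scene blue [143, 214, 17, 17, 226] [150.8 221.7] z.024: [ 0.499 -0.347] z.012 [ 0.491 -0.351]
```

View pics/c1.png

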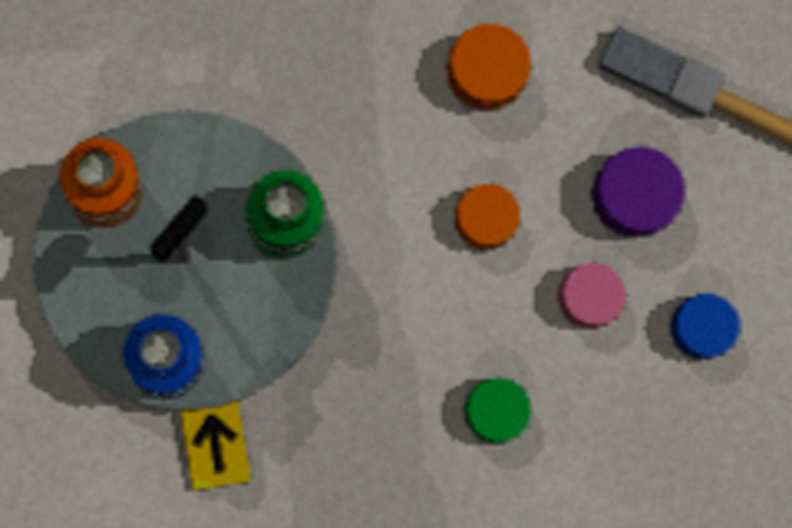

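The crop confirms it: the small orange lid is at crop (488,216), clearly smaller than the large one at (490,65). The open orange jar is at crop (98,175), the bar at (180,228) and the arrow tongue at (215,445). Next I'll fit the turntable geometry.

```bash
python3 - <<'E'
from h import *
from scipy.optimize import least_squares
im=cv2.imread("pics/t1.png");hsv=cv2.cvtColor(im,cv2.COLOR_BGR2HSV)
cr=lambda u,v:((u+.5)/3.3+199.5,(v+.5)/3.3+139.5)
obs={}
for nm,(u,v) in dict(o=(100,175),g=(286,209),b=(163,352)).items(): obs[nm]=cr(u,v)
disc=cr(185,259)
# bar centre: dark pixels
m=cv2.inRange(hsv,(0,0,0),(180,255,45));x0,y0=240,195
N,l,st,ce=cv2.connectedComponentsWithStats(m[195:225,240:270])
i=1+np.argmax(st[1:,4]);ys,xs=np.where(l==i);bar=(xs.mean()+x0,ys.mean()+y0)
L=cv2.fitLine(np.c_[xs+x0,ys+y0].astype(np.float32),2,0,.01,.01).ravel()
p=[at("top",L[2]+s*L[0]*6,L[3]+s*L[1]*6,.185) for s in(-1,1)];d=p[1]-p[0]
print("bar",bar,st[i],"world",np.round(at("top",*bar,.188),4),"bar dir deg",np.degrees(np.arctan2(d[1],d[0])))
def model(q):
    a=q[:2];r=[pix("top",[*a,.032])-disc, (pix("top",[*a,.186])-bar)*.7]
    for k,j in enumerate("obg"):
        t=q[2]+k*2*np.pi/3;r.append(pix("top",[*(a+.09*np.array([np.cos(t),np.sin(t)])),.106])-obs[j])
    return np.concatenate(r)
s=least_squares(model,[.55,.1,.8]);print("axis",s.x[:2],"orange dir",np.degrees(s.x[2]),"res",np.round(s.fun,1))
y=cv2.inRange(hsv,(20,120,60),(35,255,255));h=cv2.convexHull(cv2.findNonZero(y));R=cv2.minAreaRect(h);print(R)
c=at("top",*R[0],.011);f=c[:2]-s.x[:2];print("tongue",c,"front deg",np.degrees(np.arctan2(f[1],f[0])))
bx=cv2.boxPoints(R);w=np.array([at("top",*b,.012)[:2] for b in bx]);print(w.round(3))
for a,b in((0,1),(1,2),(3,2),(0,3)):e=w[b]-w[a];print(np.linalg.norm(e),np.degrees(np.arctan2(e[1],e[0])))
t=s.x[2];M=s.x[:2]+.09*np.array([np.cos(t),np.sin(t)]);print("mouth",M,robot.current_eef_rot())
for P,yw in(([.592,-.164,.022],None),([*M,.14],None),([*s.x[:2],.176],None)):
  for yw in range(-180,180,30):
    q=robot.inverse_kinematics(P,[180,0,yw]);print(yw,None if q is None else np.round(q)[[0,6]],end=";")
  print()
E
```

```text
bar (np.float64(253.6021505376344), np.float64(210.2741935483871)) [  2   5  21  20 186] world [0.5479 0.0968 0.188 ] bar dir deg -38.089706347334804
axis [0.5518858  0.09612786] orange dir 49.303125003839305 res [ 0.2  0.2  0.2 -1.  -0.3  0.  -0.3  0.6  0.3 -0.1]
((350.70513916015625, 231.89511108398438), (27.707494735717773, 215.0863494873047), 63.56758117675781)
tongue [ 0.51413335 -0.17290333  0.011     ] front deg -97.98800745338899
[[ 0.416  0.118]
 [ 0.689 -0.44 ]
 [ 0.615 -0.472]
 [ 0.347  0.084]]
0.621933496842915 -63.981818122207564
0.08000034183509322 -157.09703242034718
0.6169441489129323 -64.23007958281511
0.0772116410061921 -153.50125065771007
mouth [0.61057093 0.16436316] [1.79997972e+02 2.87392192e-03 1.65062181e+02]
-180 [-12. 126.];-150 [-10. 155.];-120 [ 51. 130.];-90 [ -24. -129.];-60 [-24. -99.];-30 [-24. -69.];0 [-23. -41.];30 [-23. -11.];60 [-23.  18.];90 [-22.  48.];120 [-23.  78.];150 [-18. 102.];
-180 [-31.  83.];-150 [-27. 110.];-120 [-24. 138.];-90 [-21. 166.];-60 [ -53. -138.];-30 [ -53. -108.];0 [-41. -90.];30 [-42. -60.];60 [-44. -28.];90 [-41.  -0.];120 [-38.  27.];150 [-34.  55.];
-180 [-33.  88.];-150 [-30. 117.];-120 [-27. 145.];-90 [-24. 174.];-60 [ -54. -136.];-30 [ -54. -106.];0 [-43. -86.];30 [-41. -57.];60 [-43. -26.];90 [-41.   3.];120 [-39.  31.];150 [-37.  60.];
```

```bash
python3 - <<'E'
from h import *
im=cv2.imread("pics/t1.png")[255:300,245:285];hsv=cv2.cvtColor(im,cv2.COLOR_BGR2HSV)
y=cv2.inRange(hsv,(20,120,60),(35,255,255));R=cv2.minAreaRect(cv2.convexHull(cv2.findNonZero(y)))
c=at("top",R[0][0]+245,R[0][1]+255,.011);f=c[:2]-[.5519,.0961];print(R,c,"front",np.degrees(np.arctan2(f[1],f[0])))
w=np.array([at("top",b[0]+245,b[1]+255,.011)[:2] for b in cv2.boxPoints(R)])
for i in range(4):e=w[(i+1)%4]-w[i];print(np.linalg.norm(e),np.degrees(np.arctan2(e[1],e[0])))
Y=[180,0,49]
robot.line_to([.142,.531,.34]);robot.move_to([.592,-.164,.30],Y)
fingers.gripper_to(.88);robot.line_to([.592,-.164,.08]);robot.line_to([.592,-.164,.022],velocity=.08,f_stop=6)
print(robot.current_tool_pos());fingers.gripper_to(0,force=30);print(robot.current_finger_gap(),robot.current_gripper_force())
robot.line_to([.592,-.164,.12]);robot.pause(.2)
print(robot.current_tool_pos(),robot.current_finger_gap(),robot.current_time_s())
a=snap("scene","s2.png");u,v=pix("scene",[.592,-.164,.11]);print(u,v)
b=a[int(v)-45:int(v)+45,int(u)-60:int(u)+60,::-1];cv2.imwrite("pics/c2.png",cv2.resize(b,None,fx=6,fy=6,interpolation=cv2.INTER_CUBIC))
hsv=cv2.cvtColor(a,cv2.COLOR_RGB2HSV);m=cv2.inRange(hsv,(4,150,60),(18,255,255));N,_,st,ce=cv2.connectedComponentsWithStats(m)
for i in range(1,N):
    if st[i,4]>30: print(st[i].tolist(),ce[i].round(1),at("scene",*ce[i],.118).round(4))
E
```

```text
((19.868919372558594, 19.83648681640625), (24.486125946044922, 18.403583526611328), 81.02737426757812) [0.39459569 0.07187424 0.011     ] front -171.2449067063705
0.05173925934178418 -81.48847962342252
0.06829221701561254 -171.36331223170745
0.051337914040233114 98.4151341438173
0.06820791295123829 8.97404513641972
[ 0.59235437 -0.16437747  0.02241507]
0.0038493740872989537 0.0
[ 0.59128894 -0.16358485  0.11872047] 0.0006967962606291385 9.2
203.83124298589723 229.3789533466442
[305, 221, 21, 22, 310] [314.7 232.1] [0.6281 0.1623 0.118 ]
[199, 236, 18, 18, 253] [207.8 244.6] [ 0.649  -0.1504  0.118 ]
[304, 243, 19, 8, 45] [312.8 247.5] [0.6789 0.1509 0.118 ]
[193, 271, 25, 26, 501] [205.  283.3] [ 0.7691 -0.1555  0.118 ]
```

View pics/c2.png

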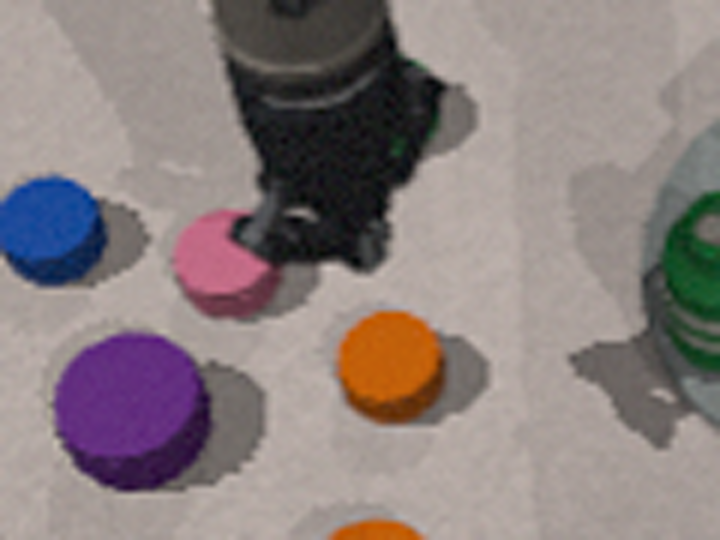

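The picture shows the lid still on the table at crop (390,370), unmoved, with the gripper above it near (330,220), so the grasp took nothing. I'll look from the top to learn why.

```bash
python3 - <<'E'
from h import *
print(robot.current_finger_gap(),robot.current_gripper_force(),robot.current_tool_pos(),robot.current_eef_rot(),robot.current_contact_force(),robot.current_time_s(),robot.tip_reach)
robot.line_to([.592,-.164,.20])
print(robot.current_tool_pos(),np.round(robot.current_joint_positions(),1))
a=snap("scene");b=snap("top")
fingers.gripper_to(.88);print(robot.current_finger_gap());c=snap("scene");d=snap("top")
def cut(n,i):
    u,v=map(int,pix(n,[.592,-.164,.15]));print(n,u,v,pix(n,[.592,-.164,.183]))
    return cv2.resize(i[v-35:v+35,u-50:u+50,::-1],None,fx=4,fy=4,interpolation=cv2.INTER_CUBIC)
cv2.imwrite("pics/c3.png",np.vstack([np.hstack([cut("scene",a),cut("top",b)]),np.hstack([cut("scene",c),cut("top",d)])]))
E
```

```text
-0.0017858848035327663 0.0 [ 0.59144795 -0.16366397  0.1189249 ] [-1.79901585e+02  4.88859534e-02  4.89948963e+01] [ 0.30425012 -0.19212704  0.31664735] 9.25 0.017
[ 0.5916173  -0.1636372   0.19920872] [-22.7  37.2  62.3  79.6 -32.7  82.5  -2.2]
0.8776269355510936
scene 201 222 [200.36981774 216.06739797]
top 353 195 [355.75116933 192.91126379]
scene 201 222 [200.36981774 216.06739797]
top 353 195 [355.75116933 192.91126379]
```

View pics/c3.png

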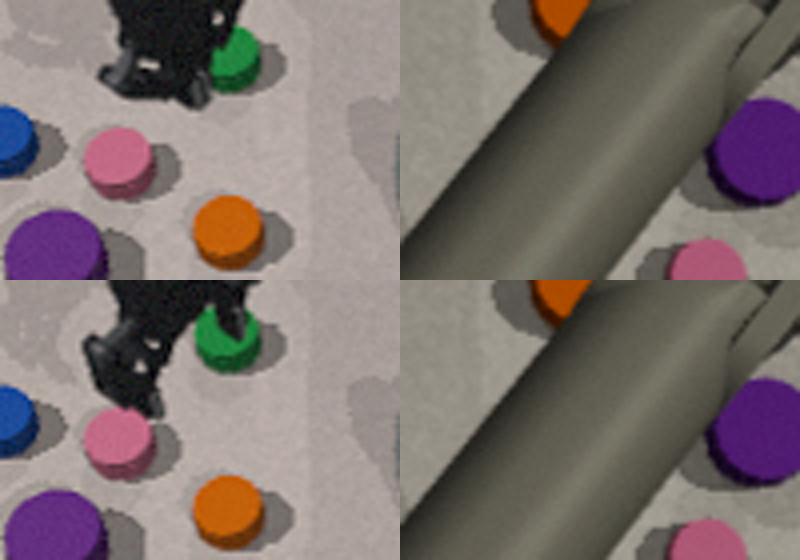

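The gripper opens and closes as expected, at upper-left crop (200,100), but its tips look about 4 px higher in the picture than the model says. A light touch on free table with the fingers shut will give the true tip height and offset.

```bash
python3 - <<'E'
from h import *
fingers.gripper_to(0);P=[.66,-.07]
robot.line_to([*P,.12],velocity=.25)
robot.line_to([*P,.05])
h=robot.line_to([*P,.005],velocity=.03,f_stop=4)
t=np.array(robot.current_tool_pos());print(h,t,robot.current_contact_force())
a=snap("scene");u,v=map(int,pix("scene",[*t[:2],0]));print(pix("scene",[*t[:2],0]))
cv2.imwrite("pics/c4.png",cv2.resize(a[v-45:v+30,u-50:u+50,::-1],None,fx=8,fy=8,interpolation=cv2.INTER_CUBIC))
robot.line_to([*P,.12],velocity=.25);print(robot.current_time_s())
E
```

```text
False [ 0.66020018 -0.07007899  0.00528148] [-0.28925167  0.34399292 -0.15627426]
[238.51231138 264.73567827]
15.1833
```

View pics/c4.png

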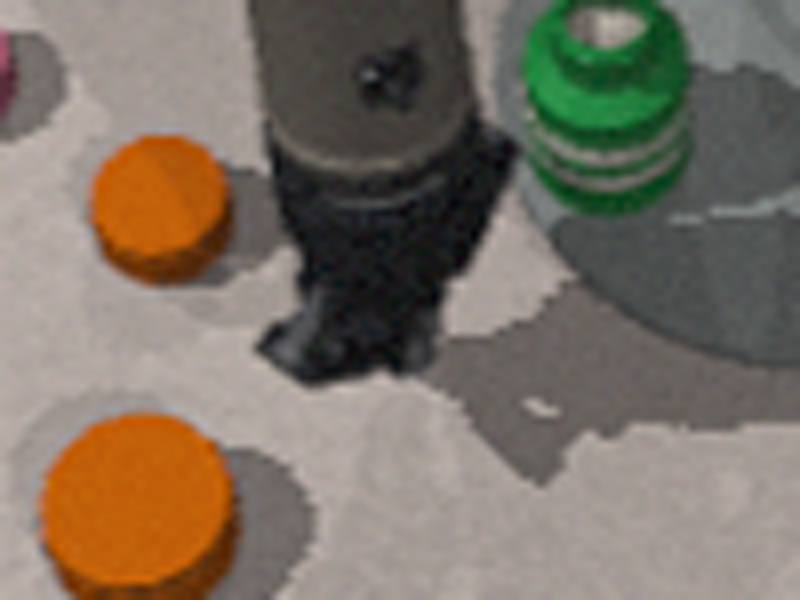

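The tool went to a reported z of 0.005 without touching, and the shadow at (545,480) lies well away from the tips at (400,372). The tips are therefore still well above the table, and I'll probe on until contact.

```bash
python3 - <<'E'
from h import *
P=[.66,-.07]
robot.line_to([*P,.01],velocity=.2)
h=robot.line_to([*P,-.06],velocity=.04,f_stop=4)
t=np.array(robot.current_tool_pos());print(h,t,robot.current_contact_force(),robot.current_eef_rot())
a=snap("scene");u,v=map(int,pix("scene",[*t[:2],0]));print(pix("scene",[*t[:2],0]),u,v)
cv2.imwrite("pics/c5.png",cv2.resize(a[v-45:v+30,u-50:u+50,::-1],None,fx=8,fy=8,interpolation=cv2.INTER_CUBIC))
robot.line_to([*P,.10],velocity=.25);print(robot.current_time_s())
E
```

```text
True [ 0.66004913 -0.06995063 -0.00754276] [-0.22535853  0.04804387  5.20609661] [-1.79982533e+02 -1.21986357e-02  4.90074727e+01]
[238.55272363 264.68920602] 238 264
17.25
```

View pics/c5.png

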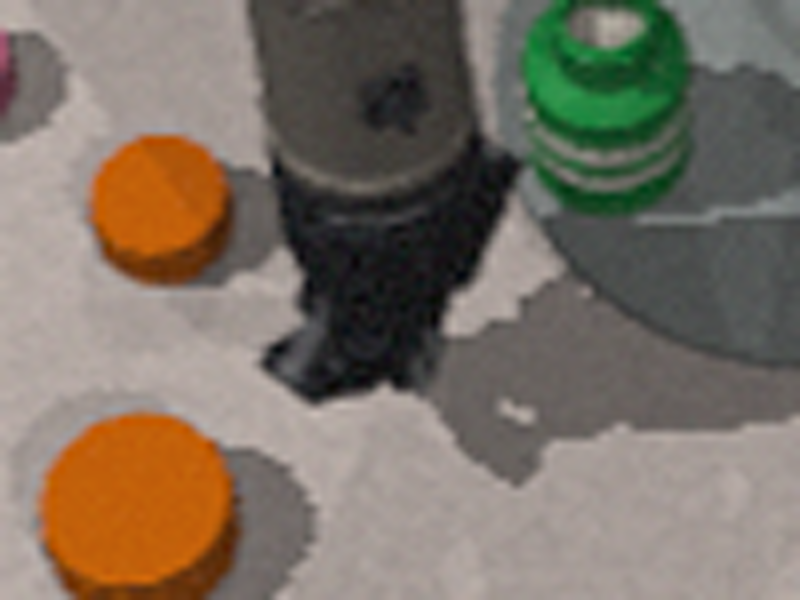

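Contact came at a reported z of -0.0075 with the tip at crop (390,385), right at the predicted xy. Tip height is therefore reported z + 7.5 mm, so the reported z reads about 24 mm too low. On the first try the shut tips passed at 30 mm, just over the 28 mm lid. I'll regrasp lower.

```bash
python3 - <<'E'
from h import *
L=[.592,-.164]
robot.line_to([*L,.10],velocity=.25);fingers.gripper_to(.9)
robot.line_to([*L,.04]);print(robot.line_to([*L,-.005],velocity=.08,f_stop=6),robot.current_tool_pos())
fingers.gripper_to(0,force=30);g=robot.current_finger_gap();print(g,robot.current_gripper_force())
t=robot.current_tool_pos()
if g>.5:
    robot.line_to([*L,.20],velocity=.2);print(robot.current_finger_gap(),robot.current_tool_pos(),robot.current_time_s())
    a=snap("scene","s6.png")
    hsv=cv2.cvtColor(a,cv2.COLOR_RGB2HSV);m=cv2.inRange(hsv,(4,150,60),(18,255,255));N,_,st,ce=cv2.connectedComponentsWithStats(m)
    for i in range(1,N):
        if st[i,4]>15: print(st[i].tolist(),ce[i].round(1),at("scene",*ce[i],.2+.005+.024).round(4))
E
```

```text
False [ 0.59201807 -0.16425651 -0.00504497]
0.6110044051103807 31.180477738380432
0.6135837535704028 [ 0.5912798  -0.16334346  0.1985268 ] 21.3667
[193, 199, 16, 21, 249] [200.8 208.7] [ 0.5982 -0.1562  0.229 ]
[305, 221, 21, 22, 307] [314.6 232.2] [0.6933 0.1457 0.229 ]
[304, 243, 19, 8, 46] [313.1 247.4] [0.7385 0.1363 0.229 ]
[193, 271, 25, 26, 503] [205.  283.3] [ 0.8199 -0.14    0.229 ]
```

```bash
python3 - <<'E'
from h import *
M=[.6106,.1644]
robot.line_to([.592,-.164,.23],velocity=.25);robot.line_to([*M,.23],velocity=.25)
robot.line_to([*M,.155],velocity=.15);robot.pause(.2)
t=np.array(robot.current_tool_pos());print(t,robot.current_finger_gap(),robot.current_time_s(),np.round(robot.current_joint_positions(),0))
a=snap("scene");u,v=map(int,pix("scene",[*t[:2],.15]));print(u,v)
for z in(.106,.131,.155,.188):print(z,pix("scene",[*M,z]).round(1), pix("scene",[M[0],M[1]+.027,z]).round(1), pix("scene",[M[0],M[1]-.027,z]).round(1))
s=cv2.resize(a[v-40:v+45,u-55:u+45,::-1],None,fx=7,fy=7,interpolation=cv2.INTER_CUBIC)
def ring(r,z,col):
    p=[(pix("scene",[t[0]+r*np.cos(k),t[1]+r*np.sin(k),z])-[u-55,v-40]+.5)*7 for k in np.linspace(0,6.28,60)]
    cv2.polylines(s,[np.int32(p)],True,col,1)
ring(.027,.188-.0,(255,255,255));ring(.032,.106,(255,255,0))
cv2.imwrite("pics/c7.png",s)
E
```

```text
[0.61148816 0.16417001 0.15643662] 0.617462100344817 24.0 [-52.  42.  62.  80. -37.  80. -31.]
315 221
0.106 [314.3 229. ] [323.3 228.5] [305.3 229.6]
0.131 [315.  224.6] [324.1 224.1] [305.9 225.2]
0.155 [315.7 220.3] [324.9 219.8] [306.4 220.8]
0.188 [316.6 214.1] [326.1 213.5] [307.1 214.6]
```

View pics/c7.png

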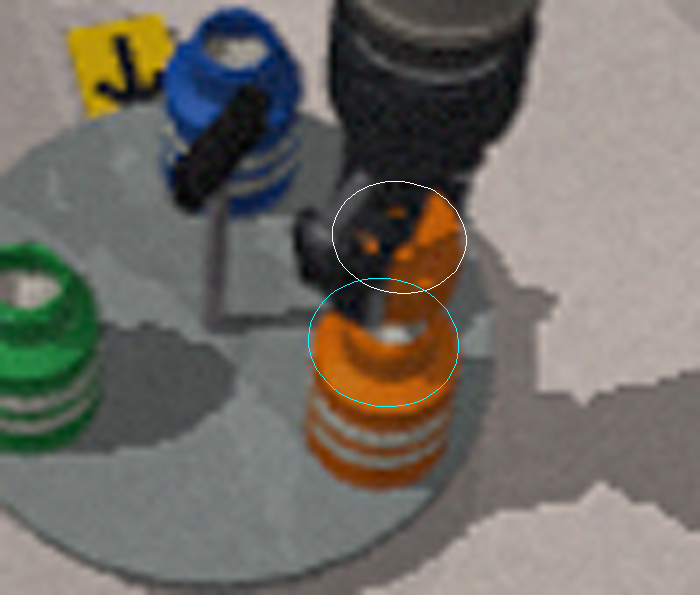

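The cyan predicted shoulder ring at (383,343) sits on the jar's shoulder, and the held lid's edge at (462,240) matches the white ring. They are aligned to about 2 mm, so I'm lowering.

```bash
python3 - <<'E'
from h import *
M=[.6106,.1644]
h=robot.line_to([*M,.103],velocity=.05,f_stop=8)
t=np.array(robot.current_tool_pos());print(h,t,robot.current_contact_force(),robot.current_time_s())
E
```

```text
True [0.61124599 0.16558141 0.10484728] [ 0.29976013 -0.06542306  4.53434777] 25.0083
```

```bash
python3 - <<'E'
from h import *
M=[.6106,.1644]
fingers.gripper_to(.85);t=robot.current_tool_pos()
robot.line_to([t[0],t[1],.25],velocity=.2)
print(robot.current_time_s())
# what is IK of the bar pose
A=[.5519,.0961]
for y in(-40.5,139.5,-35,99,279-360):
    q=robot.inverse_kinematics([*A,.25],[180,0,y]);print(y,None if q is None else np.round(q,0))
robot.line_to([.45,-.02,.30],[180,0,0],velocity=.25)
a=snap("scene");b=snap("top");print(robot.current_time_s())
u,v=map(int,pix("scene",[*A,.1]));w,x=map(int,pix("top",[*A,.1]))
cv2.imwrite("pics/top8.png",b[:,:,::-1]);cv2.imwrite("pics/sc8.png",a[:,:,::-1])
f=lambda i,u,v:cv2.resize(i[v-50:v+60,u-38:u+38,::-1],None,fx=5.2,fy=5.2,interpolation=cv2.INTER_CUBIC)
cv2.imwrite("pics/c8.png",np.hstack([f(a,u,v),f(b,w,x)]));print(u,v,w,x)
E
```

```text
26.225
-40.5 [ -54.   28.   65.   84.  -25.   84. -120.]
139.5 [-45.  23.  47.  83. -17.  81.  52.]
-35 [ -54.   28.   65.   84.  -25.   84. -115.]
99 [-51.  26.  57.  84. -21.  82.  16.]
-81 [ -54.   28.   65.   84.  -25.   84. -161.]
27.475
289 214 255 214
```

View pics/c8.png

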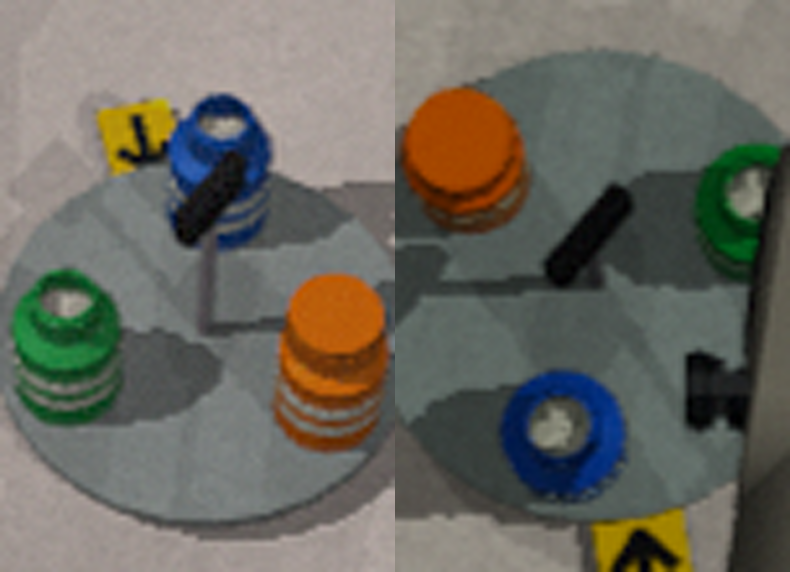

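Both views show the lid sitting level on the orange jar, scene crop (337,315) and top crop (462,145), and released. The jars and bar are unmoved. Next I grip the bar and turn about +139° with the last joint alone.

```bash
python3 - <<'E'
from h import *
A=[.5519,.0961];Y=[180,0,-40]
robot.move_to([*A,.26],Y);fingers.gripper_to(.6)
robot.line_to([*A,.185],velocity=.2)
h=robot.line_to([*A,.153],velocity=.06,f_stop=6);print(h,robot.current_tool_pos())
fingers.gripper_to(0,force=60);g=robot.current_finger_gap()
print(g,robot.current_gripper_force(),robot.current_contact_force(),robot.current_torque(),robot.current_eef_rot(),robot.current_time_s())
if .1<g<.25 and not h:
    q=np.array(robot.current_joint_positions());y0=robot.current_eef_rot()[2]
    d=98.8-y0;print(q.round(1),d)
    for s in np.linspace(0,1,6)[1:]:
        p=q.copy();p[6]+=s*d;robot.move_j(p.tolist())
    robot.pause(.3)
    print(robot.current_eef_rot(),robot.current_tool_pos(),robot.current_finger_gap(),robot.current_contact_force(),robot.current_torque(),robot.current_time_s())
    a=snap("scene");b=snap("top");u,v=289,214;w,x=255,214
    cv2.imwrite("pics/top9.png",b[:,:,::-1]);cv2.imwrite("pics/sc9.png",a[:,:,::-1])
    f=lambda i,u,v:cv2.resize(i[v-50:v+60,u-38:u+38,::-1],None,fx=5.2,fy=5.2,interpolation=cv2.INTER_CUBIC)
    cv2.imwrite("pics/c9.png",np.hstack([f(a,u,v),f(b,w,x+15)]))
E
```

```text
False [0.55197717 0.096005   0.1529637 ]
0.15217039419385095 59.958107471466064 [2.2326783  2.58818824 1.21731567] [ 0.17551394 -0.20301872 -0.09467407] [-1.79889960e+02 -5.77851131e-02 -3.99623378e+01] 30.1333
[ -56.3   36.4   69.1   92.9  -35.    75.3 -111.6] 138.7623378047436
[ 1.79858951e+02 -1.89979489e-02  9.87270931e+01] [0.55293104 0.09664763 0.15357754] 0.1560193384302931 [ 1.89602426 -0.99984038 -0.49001196] [-0.06116424 -0.38174446 -0.17278832] 33.1
```

View pics/c9.png

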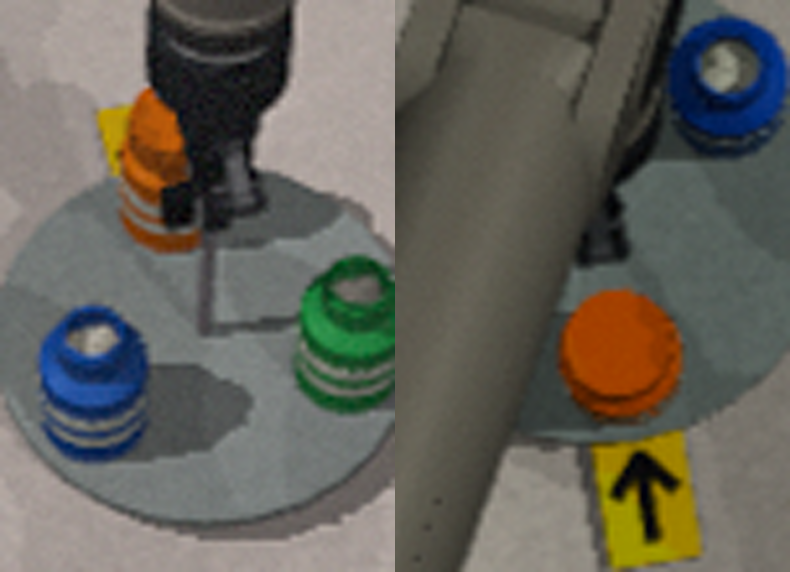

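The lidded orange jar, top crop (622,341), now stands in line with the tongue and arrow at (648,495), and the gripper still holds the bar. I'll do a numeric check of the angle.

```bash
python3 - <<'E'
from h import *
A=np.array([.5519,.0961])
c=lambda u,v:((u-395+.5)/5.2+217-.5,(v+.5)/5.2+179-.5)
for n,p,z,off in(("orange lid",(621,341),.137,0),("blue shoulder",(728,84),.106,120)):
    w=at("top",*c(*p),z)[:2]-A;print(n,np.linalg.norm(w).round(4),(np.degrees(np.arctan2(w[1],w[0]))-off)%360,"target",188.76)
im=cv2.imread("pics/top9.png")
for g in(188.8,):
  for z,r in((.137,.09),(.012,.16)):
    t=np.radians(g);print(pix("top",[*(A+r*np.array([np.cos(t),np.sin(t)])),z]))
hsv=cv2.cvtColor(im,cv2.COLOR_BGR2HSV)[255:300,245:285]
y=cv2.inRange(hsv,(20,120,60),(35,255,255));R=cv2.minAreaRect(cv2.convexHull(cv2.findNonZero(y)));print(R[0][0]+245,R[0][1]+255,R[2])
E
```

```text
orange lid 0.0858 189.46671617963986 target 188.76
blue shoulder 0.0866 187.03492523145647 target 188.76
[259.93038417 245.83695755]
[264.95406249 275.10918828]
264.8689193725586 274.83648681640625 81.02737426757812
```

Measured 189.5° from the lid and 187.0° from the blue jar, an average of 188.3° against a target of 188.8°, which is within the measurement error. Handing in.

```bash
python3 -c "
from h import *
print(robot.current_finger_gap(),robot.current_gripper_force(),robot.current_time_s());print(workorder.close_job())"
```

```text
0.15556301968547825 59.68170940876007 33.2
the job is handed in; nothing more can be done
None
```

The orange lid is on its jar and released, the jar is turned to the arrow (measured within about 1° on average), the gripper is still closed on the bar, and the job was handed in at 33 s; the first lid grasp closed on air, so I corrected the tool height and regrasped.

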